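# Set up the mandoline slicer: dial, leg, cam lever

### The job

Set up the slicer: first turn the thickness knob until its nose points at the index mark (the long bar on the dial) and let go of it. Then draw the spring-loaded leg out until its pointer is level with the tip of the small clip on the rule, and while you hold it there, slide the cam lever along the leg's crossbar fully closed; do not start the lever before the leg is at the mark, do not shift the clip, and leave the things standing around alone. Finish still holding the leg at the mark with the fingers: do not let it go.

Things in the scene. Friction and masses are not known exactly. Their poses are not given: they have to be found in the camera images.
- slicer: the slicer's white base, fixed to the worktop, 110 (x) x 230 (y) mm, top 41 mm above the worktop. Origin on the worktop under the middle of the part; x points away from the leg, to the back, y to the left as seen by the robot, z up. Its front face is at x = -50 mm. The leg comes out of the front, toward -x. The knob stands on the right (-y) half. The slicer's place and yaw (within 0.25 rad) vary.
- knob (a joint): thickness knob, rad: 0 = its nose (with the white line) on the index mark, positive = clockwise from there seen from above. It starts 0.6 to 1.25 rad anticlockwise of the index (negative) and stays where it is left; friction 0.05 N m; range -1.9 to 1.9
- knob_grip (a point): centre of the knob's upright grip bar, on the turning axis, 66 mm above the worktop. The bar is 13 mm thick, 44 mm long, 26 mm tall (from 51 to 77 mm above the worktop), on a round skirt of 52 mm diameter whose top is 52 mm above the worktop: keep the fingertips above that. The point's -x axis points along the bar to the nose; its y axis runs across the bar (grip across it)
- knob_nose (a point): tip of the knob's nose, 32 mm from the axis, 44 mm above the worktop
- index_mark (a point): inner end of the index mark, the one long raised bar on the round dial plate, straight in front (slicer -x) of the knob's axis, 32 mm from it; the other ticks are short
- leg (a joint): how far the U-shaped steel leg is drawn out of the slicer's front toward -x, m: 0 = pushed in (where it starts), 0.07 = the end. A spring always draws it back in, 3 N at 0 rising to 6 N at 0.07, and it goes back whenever nothing holds it
- leg_bar (a point): middle of the leg's crossbar, 43 mm above the worktop; axes as the slicer's. The bar runs along y, 14 mm thick in x, 18 mm tall (34 to 52 mm above the worktop), 172 mm long; at y = +80 and -80 mm two 12 mm rods run back into the slicer. Pushed in, there is a clear gap of 55 mm between the bar and the slicer's front, open down to the worktop. The clear part of the bar for holding is from y = +15 to +70 mm; the lever and its stop are on the rest
- leg_pointer (a point): tip of the thin pointer at the bar's right (-y) end, 40 mm above the worktop, over the rule; axes as the slicer's
- clip_mark (a point): tip of the small black clip on the rule, the length mark, 40 mm above the worktop; axes as the slicer's. It sits 28 to 46 mm in front (-x) of where the pointer starts. The leg is at the mark when pointer and clip have the same x in the slicer's frame. The clip is a stiff friction fit and is not to be moved
- cam_lever (a joint): how far the black cam lever is slid along the crossbar toward the right (slicer -y), m: 0 = open, 0.040 = closed against its stop. Friction 2 N, it stays where it is left; starts at 0 to 0.006
- lever_centre (a point): centre of the cam lever at the height of the bar's middle; it rides on the leg. A saddle over the bar, 38 mm in x (12 mm beyond the bar front and back), 16 mm in y, from 30 to 81 mm above the worktop. Open, it is at y = +5 mm on the bar, closed at -35 mm; it can be pushed by its left (+y) side, 8 mm from this point, with fingers that stand astride the bar or behind it
- salt_shaker: salt shaker, 44 mm across, 90 mm tall, standing loose; a bystander. Origin at the middle of its underside
- spice_jar: spice jar with a yellow lid, 45 mm across, 100 mm tall, standing loose; a bystander. Origin at the middle of its underside
- small_jar: small jar with a dark lid, 51 mm across, 66 mm tall, standing loose; a bystander. Origin at the middle of its underside
- yoghurt_pot: yoghurt pot, 72 mm across, 71 mm tall, standing loose; a bystander. Origin at the middle of its underside
- white_spice_jar: spice jar with a white lid, 47 mm across, 98 mm tall, standing loose; a bystander. Origin at the middle of its underside
- matchbox: matchbox lying flat, 36 x 53 x 14 mm, standing loose; a bystander. Origin at the middle of its underside

How it is judged:
By the outcome, as a careful person would: the job done as asked, in the order asked, and still so for the second after the job is handed in, while the arm keeps its last pose, push and grip.
It also fails if it takes over 45 s, if anything falls off the work surface, if the arm or the gripper's body presses on something with over 40 N, if the wrist force passes 120 N, or if a joint passes its speed limit or range.

### The arm

A 7-joint arm with a two-finger parallel gripper is mounted at the origin on a cart in front of the work surface, level with it; the furniture and walls round the work are solid. World frame = base frame: x ahead of the robot, y to its left, z up, the work surface at z = 0. Lengths are in m, angles in degrees, forces in N, time in s.
With the tool pointing down it reaches from about 0.425 to 0.8 m from the base axis. Payload 8.3 kg.
Tool frame: the origin (TCP) lies where the fingers leave the gripper's body, on its centre line; the fingertips stand 73 mm ahead of it and the grasp point (between the pads) lies 54 mm ahead of it; z points along the fingers, y is the line along which they close (so a half turn about z gives the same grasp; the last joint's range is limited). The gripper opens to 85 mm and grips with 20 to 120 N. Pads are 22 mm wide; open, the fingers measure 114 mm over their backs; the gripper's body (76 mm by 85 mm) begins 54 mm behind the grasp point. The pads swing forward as they close: fully open they stand 13 mm farther back than shut.
Start: joints at [-71.843, 21.967, 0.94, 78.501, -0.361, 79.538, -2.664], TCP at [0.232, 0.58, 0.304] pointing down, gripper open.
Joint ranges: [-169.22, 169.22], [-14.56, 117.87], [-87.37, 89.26], [10.42, 133.3], [-82.24, 262.24], [0.94, 117.77], [-172.7, 172.7]. Speed limits (degrees/s): [136.94, 136.94, 172.46, 172.46, 180, 180, 180].

### API

Orientations are given as [roll, pitch, yaw] about the fixed x, y, z axes, in that order (R = Rz(yaw) Ry(pitch) Rx(roll)).
In Python, from workcell import ctrl gives the robot as it stands.
- The arm moves only by the tool drive_tool, never from a script. Its argument "rows" is a list of rows, each a list of 7 numbers: the shift along the tool's x, y, z in m, then the turn, a rotation vector about the tool's x, y, z in degrees, then the closure, from -1 (fully open) to 1 (shut). In form: [[dx, dy, dz, ax, ay, az, hand], ...]. A call has 1 to 8 rows; each row is the pose to reach, as a shift and turn from the pose commanded when the call began, along the tool's axes at that moment; what a row does not reach only later rows make up. A row lasts 1/8 s, in which the tool goes at most 62.5 mm and 10.7 degrees, less where a joint would pass 70% of its speed; a pose out of reach is approached as far as the arm can. A call with a gripper value outside its range is refused whole. The fingers move at their own pace and stop on an object; "grip_force" is the grip in N (left out, the last holds). Time passes only in rows, so rows that repeat a pose let the fingers close. It gives the time, the measured TCP pose, the force, the opening and the grip force at its end, in the units of the state.
- ctrl.state(): the state, without advancing time (a new reading comes with each control period).
- ctrl.capture(name): name is "side" or "top"; returns a dict with "pixels" (400x640x3 uint8, red, green, blue), "K" (3x3 intrinsics, pixels), "rvec" (rotation vector, rad) and "tvec" (3), from world to camera coordinates, as OpenCV has them. Camera axes: x right, y down, z forward; pixel columns grow to the right and rows downward; lengths in m; the calibration is good to about 2 mm. A picture is of the moment at which its call begins. There is no depth.
- ctrl.job_done(): hands the job in; it is judged then, once.
The state is a dict: "time_s": time; "joint_positions": joint angles; "joint_velocities": joint speeds; "joint_torque": joint torques, N m; "ee_pos": TCP position; "eef_rot": TCP orientation; "contact_force": force on the tool from outside, world axes, zero at the start; "moment": the same for the moment, N m; "finger_gap": finger opening in m; "gripper_force": force on a finger pad.
Only numpy, scipy, OpenCV 4.12 (cv2) and the standard library are available. Lean on these libraries where they do the work, as an engineer would, in place of code of your own. Each camera call takes 0.05 s, during which the arm holds its last target. There are 200 camera calls.

## Working session

There is one attempt and no reset: what is moved stays moved. The work goes in short steps, Python scripts to look and compute and a tool call to move; the robot and the scene stay as the last step left them, time stands still between calls to the robot, and variables do not carry over. Pictures are saved under pics/ and viewed, at most 10 in all, crops included, and the job is handed in when it is done.

Besides the shell and the picture viewer there is one more tool, called as a command line: name --pt "numbers of a row" for each row, then --argument value for the rest. drive_tool: Moves the arm, as the interface text tells. Its arguments: {"type":"object","properties":{"rows":{"type":"array","items":{"type":"array","items":{"type":"number"}}},"grip_force":{"type":"number"}},"required":["rows"]}

```bash
mkdir -p pics; ls; cat > h.py <<'E'
import numpy as np, cv2
from workcell import ctrl
def cap(n,f=None):
    c=ctrl.capture(n)
    if f: cv2.imwrite('pics/'+f,c['pixels'][:,:,::-1])
    return c
def ray(c,u,v,z):
    R=cv2.Rodrigues(np.array(c['rvec'],float))[0]; t=np.array(c['tvec'],float).ravel()
    d=R.T@np.linalg.inv(c['K'])@np.array([u,v,1.]); o=-R.T@t
    return o+d*(z-o[2])/d[2]
def proj(c,P):
    return cv2.projectPoints(np.array(P,float).reshape(-1,3),np.array(c['rvec'],float),np.array(c['tvec'],float),np.array(c['K'],float),None)[0].reshape(-1,2)
E
python3 - <<'E'
from h import *
for n in('top','side'):
    c=cap(n,n+'1.png'); R=cv2.Rodrigues(np.array(c['rvec'],float))[0]; print(n,-R.T@np.array(c['tvec']).ravel(),R[2],c['K'][0])
print(ctrl.state())
E
```

```text
pics
top [0.36836871 0.03915433 1.07667315] [ 0.17084424 -0.01067626 -0.98524021] [398.45954034   0.         317.71954945]
side [ 0.50938156 -0.92715101  0.80729538] [ 0.01871162  0.80116492 -0.59815102] [447.22386787   0.         320.36804455]
{'time_s': 0.1, 'joint_positions': array([-71.84405458,  22.01295451,   0.93914039,  78.55401024,
        -0.36228353,  79.5388936 ,  -2.66398782]), 'joint_velocities': array([ 0.00756228, -0.13357085,  0.02298353, -0.04461722, -0.10394782,
        0.11938687,  0.07567633]), 'joint_torque': array([ 3.35999699e-03, -6.29128861e+01,  8.47930033e-01, -3.72759211e+01,
        1.69059547e-02,  1.03979552e-02,  3.04960366e-06]), 'ee_pos': array([0.23154466, 0.58018279, 0.30296156]), 'eef_rot': array([-1.79896936e+02,  6.39542507e-04,  1.58242964e+02]), 'contact_force': array([ 0.2669824 , -0.19611768, -0.12386279]), 'moment': array([-0.04261916, -0.03395828, -0.01285648]), 'gripper_force': 0.0, 'finger_gap': 0.085075009523927}
```

View pics/top1.png

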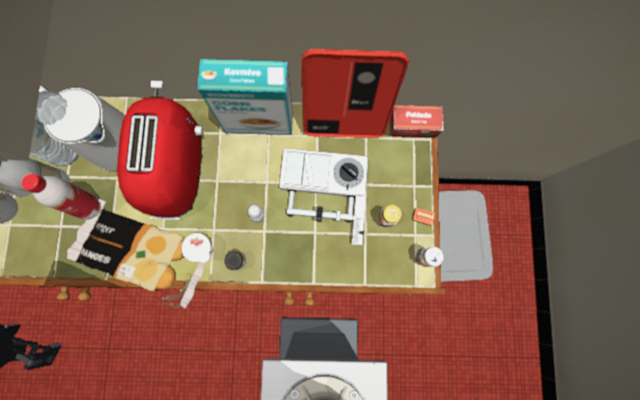

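View pics/side1.png

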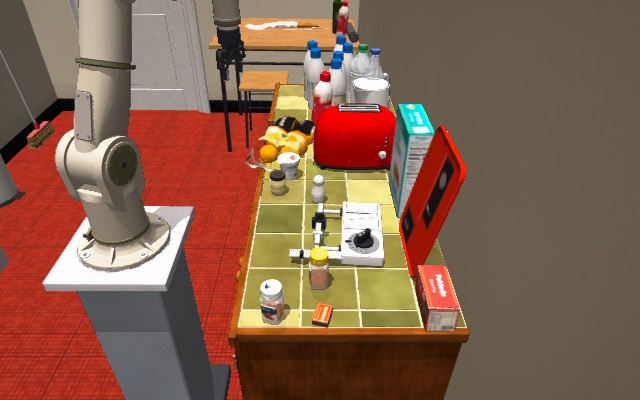

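The top view shows the slicer around (325,180), the knob at (349,172), the leg bar near row 214 and the rule at (358,220). The salt shaker is at (255,212) and the yellow-lidded jar at (391,214). I'll zoom in on both views.

```bash
python3 - <<'E'
import cv2,numpy as np
a=cv2.imread('pics/top1.png')[140:250,270:380]; b=cv2.imread('pics/side1.png')[190:275,280:390]
a=cv2.resize(a,None,fx=5,fy=5,interpolation=cv2.INTER_CUBIC)
cv2.imwrite('pics/ztop.png',a)
b=cv2.resize(b,None,fx=7,fy=7,interpolation=cv2.INTER_CUBIC);cv2.imwrite('pics/zside.png',b)
E
```

```text
(no output)
```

View pics/ztop.png

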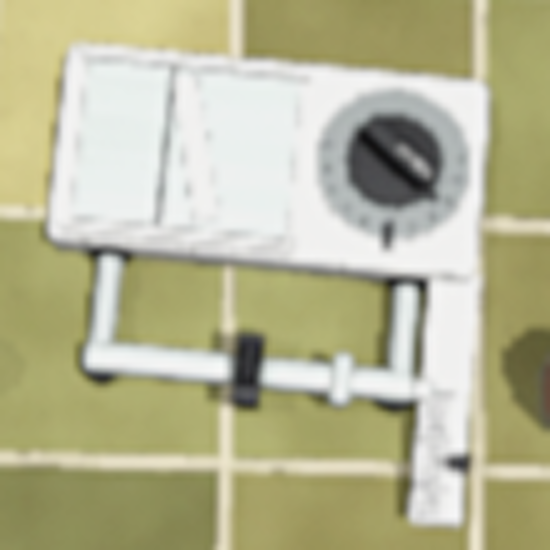

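View pics/zside.png

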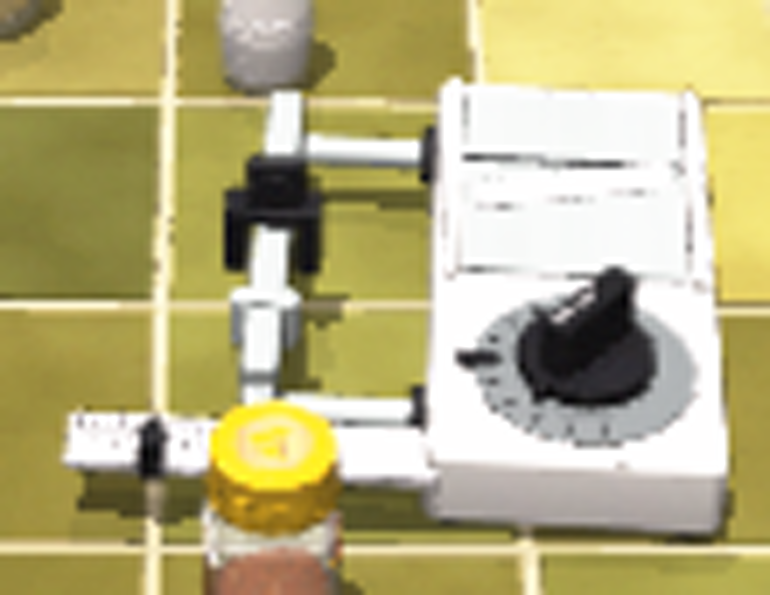

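ztop shows the dial centre near (393,165), the index bar at (388,235) and the nose at lower right (435,195). The lever is at (247,370), the stop at (341,379) and the clip tip at (447,462); the pointer tip is hidden in the rule region near (425,388). zside shows the yellow jar hiding the pointer from the side.

```bash
cat >> h.py <<'E'
def zt(u,v): return 270+(u+.5)/5-.5, 140+(v+.5)/5-.5
def zs(u,v): return 280+(u+.5)/7-.5, 190+(v+.5)/7-.5
E
python3 - <<'E'
from h import *
np.set_printoptions(precision=4,suppress=True)
t=cap('top'); s=cap('side')
im=cv2.imread('pics/ztop.png'); 
R=lambda n,u,v,z: print(n,ray(t,*zt(u,v),z))
S=lambda n,u,v,z: print(' side',n,ray(s,*zs(u,v),z))
g=im.astype(int); m=((g.max(2)<200)&(g.max(2)-g.min(2)<30)).astype(np.uint8); m[:80]=0;m[250:]=0;m[:,:310]=0;m[:,480:]=0
m=cv2.morphologyEx(m,cv2.MORPH_OPEN,np.ones((9,9)))
c=max(cv2.findContours(m,0,2)[0],key=cv2.contourArea); e=cv2.fitEllipse(cv2.convexHull(c)); print(e); R('dial',*e[0],.043)
R('idx out',388,250,.043);R('idx in',388,222,.043)
R('nose',437,196,.044); R('barA',368,132,.077);R('barB',425,182,.077)
R('back L',72,45,.041);R('back R',487,85,.041)
R('bar L',90,356,.052);R('bar R',415,388,.052)
R('lever top L',236,335,.081);R('lever top R',262,335,.081)
R('lever bot L',232,403,.081);R('lever bot R',258,405,.081)
R('clip',447,462,.040); R('rule end L',408,520,.038)
S('clip',151,420,.040)
# side
S('dial',585,363,.043);S('idx',458,358,.043);S('bar far end top',287,95,.052);S('lever top',280,165,.081)
for n,u,v in(('salt',255,212),('yel',391,214),('small',234,260),('white',431,257)): print(n,ray(t,u,v,.08))
E
```

```text
((392.947021484375, 166.47206115722656), (149.4039764404297, 154.94735717773438), 162.53329467773438)
dial [ 0.6394 -0.0513  0.043 ]
idx out [ 0.5937 -0.0492  0.043 ]
idx in [ 0.6089 -0.049   0.043 ]
nose [ 0.6236 -0.0749  0.044 ]
barA [ 0.6486 -0.0352  0.077 ]
barB [ 0.6227 -0.065   0.077 ]
back L [0.7027 0.1228 0.041 ]
back R [ 0.6867 -0.1019  0.041 ]
bar L [0.5311 0.1061 0.052 ]
bar R [ 0.5188 -0.0634  0.052 ]
lever top L [0.5392 0.0307 0.081 ]
lever top R [0.5396 0.0175 0.081 ]
lever bot L [0.5044 0.0318 0.081 ]
lever bot R [0.5037 0.0187 0.081 ]
clip [ 0.4819 -0.0817  0.04  ]
rule end L [ 0.4512 -0.0618  0.038 ]
 side clip [ 0.4824 -0.0787  0.04  ]
 side dial [ 0.6429 -0.0496  0.043 ]
 side idx [ 0.5958 -0.0471  0.043 ]
 side bar far end top [0.5338 0.1056 0.052 ]
 side lever top [0.5297 0.0207 0.081 ]
salt [0.5214 0.1864 0.08  ]
yel [ 0.5254 -0.158   0.08  ]
small [0.4   0.232 0.08 ]
white [ 0.4196 -0.2573  0.08  ]
```

```bash
python3 - <<'E'
from h import *
np.set_printoptions(precision=4,suppress=True)
s=cap('side')
for n,u,v,z in(('nose',540,396,.044),('top far',618,270,.077),('top near',545,318,.077),('skirt c',587,350,.052)): print(n,ray(s,*zs(u,v),z))
E
```

```text
nose [ 0.6245 -0.0692  0.044 ]
top far [ 0.6537 -0.0365  0.077 ]
top near [ 0.6246 -0.064   0.077 ]
skirt c [ 0.6427 -0.0526  0.052 ]
```

drive_tool --pt "-0.06 -0.042 0 0 0 10 -1" --pt "-0.12 -0.085 0 0 0 20 -1" --pt "-0.18 -0.127 0 0 0 30 -1" --pt "-0.24 -0.17 0 0 0 40 -1" --pt "-0.3 -0.212 0 0 0 50 -1" --pt "-0.35 -0.25 0 0 0 60 -1" --pt "-0.4 -0.285 0 0 0 70 -1" --pt "-0.45 -0.32 0 0 0 80 -1"

```text
time_s: 1.25
ee_pos: [0.5033, 0.1585, 0.3041]
eef_rot: [180.0, -0.0, 77.9]
contact_force: [0.7, 0.9, 0.5]
finger_gap: 0.0854
gripper_force: 0.0
```

drive_tool --pt "-0.04 0.04 0.02 0 0 7 -1" --pt "-0.08 0.08 0.05 0 0 14 -1" --pt "-0.12 0.12 0.08 0 0 21 -1" --pt "-0.16 0.16 0.1 0 0 29 -1" --pt "-0.176 0.177 0.11 0 0 29 -1" --pt "-0.176 0.177 0.14 0 0 29 -1" --pt "-0.176 0.177 0.165 0 0 29 -1" --pt "-0.176 0.177 0.175 0 0 29 -1"

```text
time_s: 2.25
ee_pos: [0.6392, -0.0479, 0.127]
eef_rot: [-179.9, 0.1, 49.3]
contact_force: [-1.0, 0.8, 0.3]
finger_gap: 0.0855
gripper_force: 0.0
```

drive_tool --pt "0 0 0 0 0 0 -0.2" --pt "0 0 0 0 0 0 0.2" --pt "0 0 0 0 0 0 0.5" --pt "0 0 0 0 0 0 1" --pt "0 0 0 0 0 0 1" --pt "0 0 0 0 0 0 1" --grip_force 25

```text
time_s: 3.0
ee_pos: [0.642, -0.0495, 0.1302]
eef_rot: [179.7, -0.1, 49.2]
contact_force: [7.3, -5.0, -2.4]
finger_gap: 0.0128
gripper_force: 30.8
```

drive_tool --pt "0 0.002 0 0 0 0 1" --pt "0 0.003 0 0 0 9 1" --pt "0 0.003 0 0 0 18 1" --pt "0 0.003 0 0 0 27 1" --pt "0 0.003 0 0 0 36 1" --pt "0 0.003 0 0 0 45 1" --pt "0 0.003 0 0 0 53.3 1" --pt "0 0.003 0 0 0 53.3 1"

```text
time_s: 4.0
ee_pos: [0.6434, -0.052, 0.1302]
eef_rot: [179.9, -0.2, -4.3]
contact_force: [4.7, -5.2, 2.0]
finger_gap: 0.0124
gripper_force: 31.5
```

drive_tool --pt "0 0 0 0 0 0 -0.3" --pt "0 0 0 0 0 0 -1" --pt "0 0 0 0 0 0 -1" --pt "0 0 -0.03 0 0 0 -1" --pt "0 0 -0.07 0 0 0 -1" --pt "-0.03 -0.03 -0.11 0 0 -10 -1" --pt "-0.07 -0.06 -0.11 0 0 -20 -1" --pt "-0.11 -0.09 -0.11 0 0 -30 -1"

```text
time_s: 5.0
ee_pos: [0.5379, 0.0485, 0.2392]
eef_rot: [-180.0, -0.0, 26.3]
contact_force: [0.6, 0.2, 0.8]
finger_gap: 0.0854
gripper_force: 0.0
```

drive_tool --pt "0 0 0 0 0 -10 -0.5" --pt "0 0 0 0 0 -20 -0.3" --pt "0 0 0 0 0 -30 -0.3" --pt "0 0 0 0 0 -40 -0.3" --pt "0 0 0 0 0 -50 -0.3" --pt "0 0 0 0 0 -60 -0.3" --pt "0 0 0 0 0 -60 -0.3"

```text
time_s: 5.88
ee_pos: [0.5388, 0.0474, 0.2389]
eef_rot: [-180.0, -0.0, 85.9]
contact_force: [0.6, 0.1, -0.4]
finger_gap: 0.0557
gripper_force: 0.0
```

```bash
python3 - <<'E'
from h import *
t=cap('top','top2.png'); s=cap('side','side2.png')
a=cv2.resize(t['pixels'][140:250,270:380,::-1],None,fx=5,fy=5,interpolation=cv2.INTER_CUBIC)[:,:400]
a=cv2.resize(t['pixels'][140:250,280:380,::-1],None,fx=4,fy=4,interpolation=cv2.INTER_CUBIC)
b=cv2.resize(s['pixels'][190:280,290:390,::-1],None,fx=4,fy=4,interpolation=cv2.INTER_CUBIC)
b=cv2.copyMakeBorder(b,0,80,0,0,0); cv2.imwrite('pics/z2.png',np.hstack([a,b])); st=ctrl.state();print(st['ee_pos'],st['eef_rot'],st['finger_gap'],st['contact_force'])
E
```

```text
[0.53883271 0.04741665 0.23886881] [-1.79988614e+02 -8.77181157e-03  8.57021203e+01] 0.055504442223739146 [-0.16828079 -0.3415389  -0.13700473]
```

View pics/z2.png

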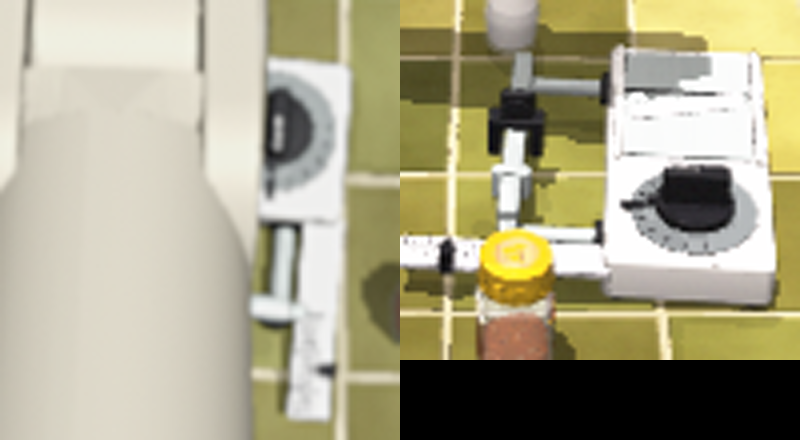

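Side panel: the knob bar's top edge runs (665,168) to (732,170), with the nose next to the index mark at (632,204). In the top panel the white line at (277,135) points at the index bar (270,187). I'll check this numerically.

```bash
python3 - <<'E'
from h import *
s=cap('side'); t=cap('top')
f=lambda u,v,z: ray(s,290+(u-400+.5)/4-.5,190+(v+.5)/4-.5,z)
A,B=f(665,167,.077),f(732,170,.077); print(A,B,np.degrees(np.arctan2(*(A-B)[[1,0]]))-180)
im=s['pixels'].astype(int)
# top edge of knob bar, subpixel, per column
xs=range(358,372); e=[]
for x in xs:
    col=im[225:250,x].sum(1)/3.; d=-np.diff(col); k=d.argmax(); w=d[max(k-1,0):k+2]; e.append(225+max(k-1,0)+(w*np.arange(len(w))).sum()/w.sum()+.5)
e=np.array(e); print(e.round(1)); p=np.polyfit(xs,e,1); A,B=[ray(s,x,np.polyval(p,x),.077) for x in(358,371)]
print(A,B,np.degrees(np.arctan2(*(B-A)[[1,0]])))
# white base front top edge similar: direction of slicer x from the right lower edge of base
print(proj(s,[[.6088,-.0488,.043],[.6118,-.0483,.044]]))
# white line in the top view
T=t['pixels'].astype(int); 
for v in range(165,190): print(v,T[v,345:356].sum(1)//3)
E
```

```text
[ 0.62175122 -0.04975994  0.077     ] [ 0.66434049 -0.0524128   0.077     ] -3.564314968627883
[231.1 231.2 231.4 231.4 232.8 256.  234.4 232.1 232.7 232.6 232.3 232.2
 232.2 231.4]
[ 0.62622011 -0.0619965   0.077     ] [ 0.6597504  -0.05667559  0.077     ] 9.017052154491624
[[350.04409106 241.17482745]
 [351.20547203 240.76251907]]
165 [170  96  36  45  63  66  59  49  65  91 128]
166 [170  92  36  49  62  66  62  52  55  63  92]
167 [169  89  34  50  64  65  60  52  58  62  71]
168 [167  84  33  65  96  83  61  54  60  65  66]
169 [164  79  35 100 157 127  70  56  62  67  67]
170 [162  73  35 117 182 147  77  58  65  68  69]
171 [162  71  35 110 169 135  73  59  65  69  70]
172 [162  69  34 102 157 126  69  58  66  70  71]
173 [162  67  36 109 168 135  73  58  68  71  72]
174 [162  67  38 110 165 132  69  59  69  72  71]
175 [158  64  51 118 157 123  66  60  71  75  72]
176 [147  56  55 119 152 116  64  61  71  73  68]
177 [147  55  37  87 115  85  58  65  70  69  77]
178 [145  62  26  40  52  48  57  66  67  77 108]
179 [136  68  47  46  47  53  65  74  85 110 144]
180 [138  78  65  70  75  79  93 111 136 152 166]
181 [161 109  77  86 115 135 150 159 168 172 171]
182 [175 135  97 109 151 170 178 178 175 172 164]
183 [179 156 129 134 169 181 179 174 173 171 162]
184 [177 150 121 130 167 177 169 163 168 171 167]
185 [175 129  87 116 160 172 165 158 167 173 175]
186 [177 125  77 117 165 175 170 169 183 195 201]
187 [193 141  87 141 191 198 189 195 215 225 227]
188 [213 162 111 174 220 227 222 225 234 238 238]
189 [222 186 156 197 232 239 238 238 239 239 239]
```

The knob is aligned to within about 1°. Next I'll grip the leg.

drive_tool --pt "0.011 -0.011 0.03 0 0 0 -0.3" --pt "0.011 -0.011 0.07 0 0 0 -0.3" --pt "0.011 -0.011 0.105 0 0 0 -0.3" --pt "0.011 -0.011 0.13 0 0 0 -0.3" --pt "0.011 -0.011 0.14 0 0 0 -0.3" --pt "0.011 -0.011 0.14 0 0 0 -0.3"

```text
time_s: 6.82
ee_pos: [0.5286, 0.0592, 0.0988]
eef_rot: [-180.0, 0.0, 85.9]
contact_force: [-0.4, -0.1, 0.8]
finger_gap: 0.0555
gripper_force: 0.0
```

drive_tool --pt "0 0 0 0 0 0 0.1" --pt "0 0 0 0 0 0 0.4" --pt "0 0 0 0 0 0 1" --pt "0 0 0 0 0 0 1" --pt "0 0 0 0 0 0 1" --pt "0 0 0 0 0 0 1" --grip_force 25

```text
time_s: 7.58
ee_pos: [0.5285, 0.0594, 0.0997]
eef_rot: [-180.0, -0.0, 85.9]
contact_force: [-4.5, -0.1, 7.9]
finger_gap: 0.0137
gripper_force: 25.0
```

```bash
python3 - <<'E'
from h import *
t=cap('top','top3.png'); s=cap('side','side3.png')
a=cv2.resize(t['pixels'][190:250,340:370,::-1],None,fx=8,fy=8,interpolation=cv2.INTER_CUBIC)
b=cv2.resize(s['pixels'][190:270,285:355,::-1],None,fx=6,fy=6,interpolation=cv2.INTER_CUBIC)
cv2.imwrite('pics/z3.png',np.hstack([a,b])); st=ctrl.state();print(st['ee_pos'],st['eef_rot'],st['finger_gap'],st['contact_force'])
E
```

```text
[0.52848926 0.05936402 0.09968058] [-1.79969337e+02 -4.82324964e-02  8.59328313e+01] 0.01350640378690558 [-4.97911261  0.56477136  8.98781772]
```

View pics/z3.png

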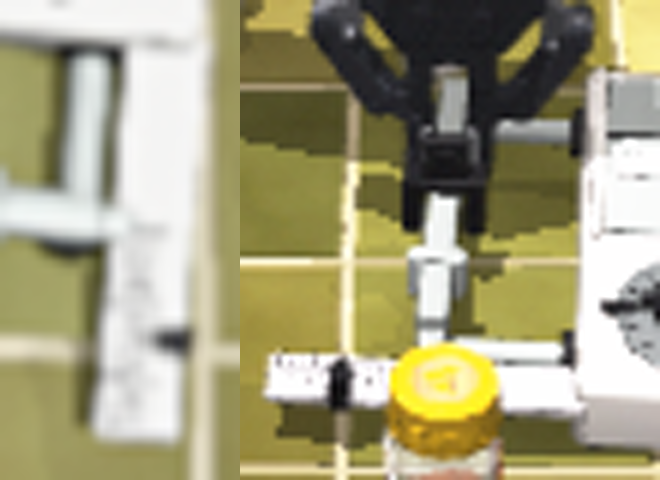

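Top crop: the pointer sits at about (135,226) over the rule and the clip tip is at (160,340). The fingers grip the bar to the left of the lever.

```bash
python3 - <<'E'
from h import *
t=cap('top'); s=cap('side')
ex=np.array([np.cos(np.radians(-4.1)),np.sin(np.radians(-4.1)),0])
f=lambda u,v:ray(t,340+(u+.5)/8-.5,190+(v+.5)/8-.5,.04)
for p in((115,222),(135,226),(150,228),(160,340)): print(p,f(*p),f(*p)@ex)
q=ray(s,285+(342-240+.5)/6-.5,190+(380+.5)/6-.5,.04);print(q,q@ex)
im=t['pixels'].astype(int).sum(2)//3
print('cols 350-364'); 
for v in range(214,236): print(v,im[v,350:365])
E
```

```text
(115, 222) [ 0.52031262 -0.06809752  0.04      ] 0.5238498271320382
(135, 226) [ 0.51915874 -0.07469434  0.04      ] 0.52317055073662
(150, 228) [ 0.51862555 -0.07963859  0.04      ] 0.5229922253861767
(160, 340) [ 0.48174409 -0.08316947  0.04      ] 0.4864576115574344
[ 0.48379735 -0.09120089  0.04      ] 0.48907983927844356
cols 350-364
214 [220 210 154 111 177 232 245 245 244 243 243 244 245 240 215]
215 [226 219 178 153 190 227 240 243 244 244 244 244 245 241 217]
216 [237 232 207 206 220 230 232 240 244 245 244 244 245 241 219]
217 [243 238 222 232 241 237 224 229 237 239 240 243 245 240 220]
218 [235 232 221 233 240 236 214 208 213 214 221 237 243 236 215]
219 [194 193 184 199 217 224 218 214 215 216 224 238 242 231 211]
220 [108 105 102 149 208 221 222 222 225 230 238 243 243 230 211]
221 [ 59  56  62 145 222 225 220 223 228 235 242 245 243 228 210]
222 [ 98  85  75 153 227 225 217 221 224 236 243 245 242 222 205]
223 [114  93  79 154 227 228 218 217 224 238 244 246 240 211 197]
224 [112  85  79 155 229 232 215 211 222 239 244 246 239 203 191]
225 [110  82  85 163 228 223 205 198 208 234 244 246 240 200 190]
226 [109  80  97 174 226 224 215 211 211 232 243 246 240 200 188]
227 [109  79 103 173 214 220 218 217 219 228 240 246 240 198 187]
228 [109  80 116 189 221 224 219 221 226 229 240 248 242 200 189]
229 [110  79 131 211 236 227 215 217 228 232 240 245 239 198 189]
230 [109  81 144 224 241 231 218 218 224 217 211 211 203 166 175]
231 [112  84 151 228 239 230 215 204 199 168 137 126 117 103 156]
232 [121 103 157 229 238 231 218 198 180 132  75  61  58  81 159]
233 [131 118 162 229 234 226 224 212 204 170 123 100  77  96 171]
234 [122 111 161 228 230 226 226 225 230 222 202 185 141 126 185]
235 [ 98  89 152 222 225 220 217 220 237 243 238 230 190 154 190]
```

drive_tool --pt "0 -0.005 0 0 0 0 1" --pt "0 -0.01 0 0 0 0 1" --pt "0 -0.015 0 0 0 0 1" --pt "0 -0.02 0 0 0 0 1" --pt "0 -0.025 0 0 0 0 1" --pt "0 -0.03 0 0 0 0 1" --pt "0 -0.035 0 0 0 0 1" --pt "0 -0.035 0 0 0 0 1"

```text
time_s: 8.78
ee_pos: [0.4943, 0.0618, 0.0997]
eef_rot: [179.9, -0.0, 85.9]
contact_force: [4.7, 0.6, 6.5]
finger_gap: 0.0133
gripper_force: 26.2
```

```bash
python3 - <<'E'
from h import *
t=cap('top','top4.png'); s=cap('side','side4.png')
a=cv2.resize(t['pixels'][215:245,340:370,::-1],None,fx=13,fy=13,interpolation=cv2.INTER_CUBIC)
b=cv2.resize(s['pixels'][225:264,285:325,::-1],None,fx=10,fy=10,interpolation=cv2.INTER_CUBIC)
cv2.imwrite('pics/z4.png',np.hstack([a,b])); st=ctrl.state();print(st['ee_pos'],st['eef_rot'],st['finger_gap'],st['contact_force'])
im=t['pixels'].astype(int).sum(2)//3
for v in range(224,240): print(v,im[v,350:365])
E
```

```text
[0.49440421 0.06183463 0.09966317] [ 1.79888414e+02 -4.16561612e-02  8.59446522e+01] 0.013644624506551132 [ 3.52281796 -0.31560355  6.76184861]
224 [215 156  86 149 226 229 213 209 220 237 242 244 237 201 189]
225 [212 153  89 157 225 222 202 196 206 232 242 244 237 198 188]
226 [206 149  98 167 223 222 213 209 209 230 241 244 238 198 187]
227 [206 154 114 162 209 217 216 215 216 226 238 244 238 196 186]
228 [219 183 164 180 207 217 217 219 224 226 238 245 239 198 187]
229 [231 209 211 221 227 221 212 215 226 230 238 243 236 196 187]
230 [236 220 231 240 239 224 211 214 222 215 209 209 200 163 173]
231 [229 217 230 239 237 221 204 199 196 166 135 125 116 101 154]
232 [189 182 196 213 219 218 210 194 178 131  74  60  58  80 157]
233 [114 122 153 203 213 217 221 210 202 168 121  99  76  95 169]
234 [ 84 101 155 221 225 223 225 223 228 220 200 183 140 125 183]
235 [ 82  87 150 221 223 219 215 218 235 241 236 228 189 152 188]
236 [ 78  72 132 200 203 201 210 219 234 241 244 240 202 158 185]
237 [ 75  75 141 204 206 204 214 220 227 233 241 239 198 153 183]
238 [ 74  90 170 226 225 214 214 221 229 234 241 239 194 149 183]
239 [ 73 108 188 231 231 217 205 219 235 241 244 239 192 148 183]
```

View pics/z4.png

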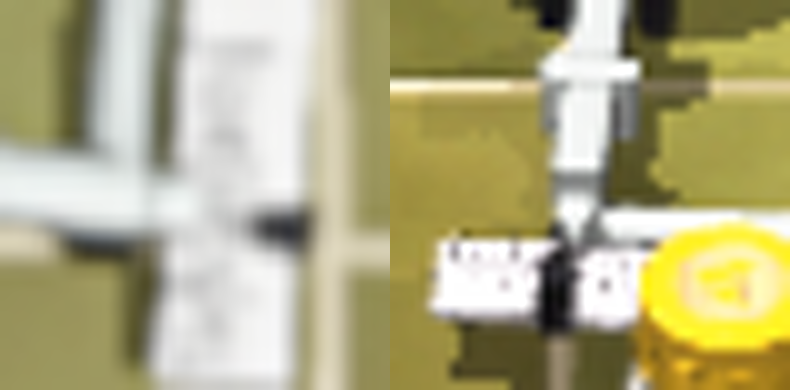

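The top panel shows the clip tip at about (250,228), with the bar row slightly above it. The side panel shows the pointer's triangular tip at about (574,238) and the clip column centred near (557,290). That leaves about 1–3 mm to go, so I'll measure it at subpixel level.

```bash
python3 - <<'E'
from h import *
s=cap('side'); t=cap('top')
im=s['pixels'].astype(int); g=im.sum(2)//3
print('cols 296-312')
for v in range(240,259): print(v,g[v,296:313],'|',(im[v,:,2])[296:313])
ex=np.array([np.cos(np.radians(-4.1)),np.sin(np.radians(-4.1)),0]); ey=np.array([-ex[1],ex[0],0])
# line of constant slicer X through the clip at candidate X, z .04
for X in(.485,.487,.489,.491):
    P=[X*ex+Y*ey+[0,0,.04] for Y in(-.10,-.11,-.12,-.13)]
    print(X,'side',proj(s,P).round(1).tolist(),'top',proj(t,P[1:2]).round(2).tolist())
E
```

```text
cols 296-312
240 [137 136 125 125 127 160 245 245 244 240 145  71  72  71  71  82 131] | [ 76  75  68  69  79 151 245 245 244 240 144  47  42  42  41  47  73]
241 [137 138 134 124 134 199 245 246 246 240 130  69  69  70  79 128 129] | [ 77  79  75  68  90 188 245 246 246 240 128  44  38  40  44  71  71]
242 [134 136 136 125 123 122 150 150 152 142  87  67  68  67  78 127 126] | [ 74  76  76  70  75 111 150 150 151 142  85  37  38  38  43  70  69]
243 [134 137 135 124 126 126 136 136 135 129  80  67  66  65  66  81 124] | [ 72  76  74  70  78 115 137 136 135 128  71  39  37  35  36  44  67]
244 [132 133 134 123 123 139 197 199 195 150  78  65  67  66  66  64  72] | [ 71  72  75  68  75 128 197 198 195 149  68  35  39  38  38  33  41]
245 [132 131 122 121 123 164 250 251 242 197 102  98 134 122  98  96 100] | [ 72  71  67  66  73 146 250 251 242 196 102  89 120 108  77  75  75]
246 [131 132 130 120 122 165 248 250 242 161 212 244 249 247 246 245 244] | [ 71  72  70  64  69 139 248 250 242 160 211 244 249 247 246 245 244]
247 [122 121 121 122 116  84 156 248 152 112 210 250 251 251 252 
[... 1364 characters left out ...]
3 244 250 249 205  44  67  63]
257 [ 91  93  94  88  24  26  37  94 136 145 190 192 160 130 106 126 177] | [ 75  80  84  82  26  27  38  94 130 141 190 193 158  98  35  33  47]
258 [ 65  65  67  63  46  71  74  74  75  76  83  81  80  97 101  98 121] | [37 38 40 38 35 59 63 55 49 51 61 58 51 38 25 28 33]
0.485 side [[298.2, 264.9], [297.8, 267.8], [297.4, 270.7], [297.0, 273.7]] top [[382.93, 234.9]]
0.487 side [[299.1, 265.0], [298.7, 267.8], [298.2, 270.8], [297.8, 273.7]] top [[382.98, 234.14]]
0.489 side [[299.9, 265.0], [299.5, 267.9], [299.1, 270.8], [298.7, 273.8]] top [[383.04, 233.38]]
0.491 side [[300.7, 265.0], [300.3, 267.9], [299.9, 270.9], [299.5, 273.8]] top [[383.09, 232.62]]
```

drive_tool --pt "0 -0.0013 0 0 0 0 1" --pt "0 -0.0025 0 0 0 0 1" --pt "0 -0.0025 0 0 0 0 1"

```text
time_s: 9.35
ee_pos: [0.4921, 0.062, 0.0997]
eef_rot: [179.9, -0.0, 85.9]
contact_force: [4.5, 0.1, 7.1]
finger_gap: 0.0137
gripper_force: 26.2
```

```bash
python3 - <<'E'
from h import *
s=cap('side'); t=cap('top')
im=s['pixels'].astype(int); g=im.sum(2)//3
for v in range(243,258): print(v,g[v,296:310])
g=t['pixels'].astype(int).sum(2)//3
for v in range(225,240): print(v,g[v,350:365])
st=ctrl.state();print(st['ee_pos'],st['contact_force'])
E
```

```text
243 [133 136 125 125 121 135 136 135 131  83  67  67  67  68]
244 [132 124 122 122 133 197 198 196 155  82  67  66  65  65]
245 [131 120 121 118 142 249 244 242 199 108 130 142 133 123]
246 [128 121 121 122 161 248 249 244 196 158 245 250 249 247]
247 [121 122 122 119 107 173 249 145 105 153 239 250 251 251]
248 [117 104 119 112  64 107 166 117 106 139 210 219 221 223]
249 [253 193 244 243 231 110  82 104 138 168 151 158 175 173]
250 [253 178 253 234 173  40  48 130 234 235 235 235 240 253]
251 [240 238 237 170  61  41  56 138 243 253 243 252 212 253]
252 [244 253 237 226  53  51  48  80 213 253 243 253 243 253]
253 [210 254 253 227  40  37  31 131 253 252 167 253 241 253]
254 [253 254 252 163  21  23  29 138 253 253 237 253 253 237]
255 [254 254 253 160  22  21  30 138 253 254 253 254 253 236]
256 [181 164 161  95  24  24  51 143 226 232 244 249 249 216]
257 [ 91  90  94  89  22  22  37  94 137 145 190 193 159 130]
225 [212 153  90 157 225 221 203 196 206 232 242 244 237 198 187]
226 [206 148  99 168 224 222 213 209 209 230 241 244 238 198 187]
227 [193 137 102 167 212 218 216 216 2
[... 189 characters left out ...]
213 216 222 215 209 209 200 163 172]
231 [235 222 232 241 240 233 224 209 197 166 135 124 115 101 154]
232 [228 218 231 240 241 237 228 203 180 131  73  60  57  80 157]
233 [187 182 200 222 226 225 224 210 202 168 122  99  75  95 170]
234 [106 113 158 213 220 221 224 223 228 219 200 183 139 125 183]
235 [ 60  77 146 217 221 218 215 218 236 241 236 228 189 151 188]
236 [ 70  71 132 200 203 201 210 219 234 241 244 240 202 158 185]
237 [ 75  76 141 205 207 203 215 220 227 233 241 240 198 153 183]
238 [ 74  90 169 226 225 214 213 221 229 234 241 239 194 150 183]
239 [ 73 107 189 231 231 217 205 219 236 241 244 239 192 147 184]
[0.49206418 0.06201428 0.09966791] [4.50583468 0.11062031 6.37447349]
```

Pointer and clip now agree to about 0.4 mm. I'll add that trim and start the slide with the grip kept light.

drive_tool --pt "0 -0.0004 0 0 0 0 1" --pt "-0.004 -0.0004 0 0 0 0 1" --pt "-0.008 -0.0004 0 0 0 0 1" --pt "-0.012 -0.0004 0 0 0 0 1" --grip_force 20

```text
time_s: 9.95
ee_pos: [0.4912, 0.0592, 0.0998]
eef_rot: [179.8, -0.6, 86.4]
contact_force: [7.5, 30.7, -2.2]
finger_gap: 0.0137
gripper_force: 25.8
```

The 20–25 N grip sticks to the bar. I'll relax the side load, then open slightly so that the rear finger hooks the bar against the spring, and slide that way.

drive_tool --pt "0.005 0 0 0 0 0 1" --pt "0.01 0 0 0 0 0 1" --pt "0.011 -0.001 0 0 0 0 0.6" --pt "0.011 -0.002 0 0 0 0 0.58" --pt "0.011 -0.002 0 0 0 0 0.58"

```text
time_s: 10.58
ee_pos: [0.4892, 0.0606, 0.0993]
eef_rot: [179.9, 0.0, 85.9]
contact_force: [4.7, -2.3, 3.5]
finger_gap: 0.018
gripper_force: 2.4
```

```bash
cat > look.py <<'E'
from h import *
s=cap('side'); g=s['pixels'].astype(int).sum(2)//3
for v in range(244,252): print(v,g[v,296:310])
st=ctrl.state();print(st['ee_pos'],st['eef_rot'],st['contact_force'],st['finger_gap'])
E
python3 look.py
```

```text
244 [131 123 122 124 151 224 198 192 133  67  67  64  64  65]
245 [130 120 120 122 154 246 244 239 122 108 101 142 135 122]
246 [130 122 120 140 219 247 245 246 126 207 238 250 249 247]
247 [121 120 121 121 128 161 216 143 125 222 250 250 251 251]
248 [118 104 118 100  84 132 158 130 114 199 213 218 221 224]
249 [253 192 244 238 231 123  83 116 138 174 150 157 175 171]
250 [253 179 253 235 172  41  76 185 235 236 236 235 241 252]
251 [241 237 237 170  59  43  56 142 243 253 243 252 212 253]
[0.48925742 0.06061787 0.0992563 ] [1.79920090e+02 1.22329462e-02 8.59175219e+01] [ 4.96620899 -1.46087294  2.71275651] 0.01762648811490015
```

drive_tool --pt "-0.004 0 0 0 0 0 0.58" --pt "-0.008 0 0 0 0 0 0.58" --pt "-0.012 0 0 0 0 0 0.58" --pt "-0.015 0 0 0 0 0 0.58"

```text
time_s: 11.12
ee_pos: [0.488, 0.047, 0.099]
eef_rot: [180.0, -0.1, 86.0]
contact_force: [6.6, 3.2, 0.2]
finger_gap: 0.0175
gripper_force: 2.6
```

```bash
python3 look.py
```

```text
244 [120 122 123 127 160 224 199 190 105  66  68  65  65  65]
245 [130 121 121 138 213 247 251 238 104 104 101 141 134 122]
246 [129 121 121 141 226 247 250 245 108 215 250 249 249 247]
247 [121 122 119 123 135 197 201 139 129 222 249 250 251 251]
248 [116 104 116  86  85 134 122 129 129 200 211 217 221 223]
249 [253 192 243 237 232 123  80 116 139 174 151 156 175 172]
250 [252 178 253 234 172  43  74 185 235 235 236 234 240 252]
251 [241 238 237 169  59  43  58 141 243 253 242 252 210 253]
[0.48795374 0.04662323 0.09899349] [ 1.79956035e+02 -5.56980240e-02  8.59809035e+01] [5.45189175 2.86961087 0.10765448] 0.017351694635914024
```

drive_tool --pt "0 0.0008 0 0 0 0 0.58" --pt "0 0.0008 0 0 0 0 0.58"

```text
time_s: 11.42
ee_pos: [0.4887, 0.0466, 0.099]
eef_rot: [180.0, -0.0, 86.0]
contact_force: [5.3, 0.8, 1.6]
finger_gap: 0.0177
gripper_force: 2.2
```

```bash
python3 look.py
```

```text
244 [131 123 122 120 117 196 200 193 149  77  66  66  66  64]
245 [131 120 121 122 161 246 249 242 180 101 101 141 135 122]
246 [129 120 121 124 166 247 245 241 124 157 245 250 249 246]
247 [130 120 120 117  98 167 245 165 113 206 250 250 251 251]
248 [116 105 116 100  75 106 158 127 109 146 212 219 221 223]
249 [252 193 243 238 231 111  82 112 139 171 150 156 175 172]
250 [252 178 253 234 173  40  75 186 235 235 235 235 240 252]
251 [241 238 237 170  58  43  58 142 243 253 242 252 211 253]
[0.48870175 0.04656944 0.09895592] [ 1.79982128e+02 -3.07869058e-02  8.59753233e+01] [4.70206072 2.0099645  0.62685431] 0.01754790267553677
```

drive_tool --pt "-0.005 0 0 0 0 0 0.58" --pt "-0.01 0 0 0 0 0 0.58" --pt "-0.015 0 0 0 0 0 0.58" --pt "-0.02 0 0 0 0 0 0.58" --pt "-0.025 0 0 0 0 0 0.58" --pt "-0.03 0 0 0 0 0 0.58" --pt "-0.034 0 0 0 0 0 0.58"

```text
time_s: 12.35
ee_pos: [0.4863, 0.0134, 0.0989]
eef_rot: [180.0, -0.1, 86.0]
contact_force: [4.4, 5.0, -0.5]
finger_gap: 0.0178
gripper_force: 3.5
```

```bash
python3 look.py
```

```text
244 [121 123 122 119 118 196 197 193 148  76  67  66  63  66]
245 [120 121 121 122 159 246 249 241 179 102 100 141 134 122]
246 [119 121 121 123 166 247 245 240 124 156 245 249 248 246]
247 [120 121 121 117  98 167 245 164 112 206 249 250 251 251]
248 [116 103 118 100  74 105 158 128 109 147 212 217 221 223]
249 [252 192 243 238 230 111  83 111 137 172 150 156 176 171]
250 [252 178 253 233 172  43  75 184 234 235 235 235 240 252]
251 [240 237 237 170  59  42  56 141 243 253 242 252 211 253]
[0.48623783 0.01280652 0.09891636] [ 1.79987407e+02 -6.78749428e-02  8.59894349e+01] [ 5.75902925  3.73340667 -0.05724771] 0.017831801583584495
```

drive_tool --pt "-0.003 0 0 0 0 0 0.58" --pt "-0.006 0 0 0 0 0 0.58" --pt "-0.008 0 0 0 0 0 0.58" --pt "-0.008 0 0 0 0 0 0.58"

```text
time_s: 12.9
ee_pos: [0.486, 0.0087, 0.099]
eef_rot: [180.0, -0.3, 86.2]
contact_force: [5.1, 16.2, -1.4]
finger_gap: 0.018
gripper_force: 11.6
```

drive_tool --pt "0.001 0 0 0 0 0 0.58" --pt "0.002 0 0 0 0 0 0.58" --pt "0.002 0 0 0 0 0 0.58"

```text
time_s: 13.28
ee_pos: [0.486, 0.0089, 0.0989]
eef_rot: [180.0, -0.2, 86.1]
contact_force: [4.8, 9.7, 0.6]
finger_gap: 0.0183
gripper_force: 8.7
```

```bash
python3 look.py; python3 - <<'E'
from h import *
s=cap('side'); cv2.imwrite('pics/z5.png',cv2.resize(s['pixels'][190:275,280:390,::-1],None,fx=7,fy=7,interpolation=cv2.INTER_CUBIC))
E
```

```text
244 [121 123 122 119 117 195 198 194 149  77  66  64  64  65]
245 [120 121 120 123 160 245 244 241 179 101 101 142 134 122]
246 [119 120 120 121 167 247 249 241 124 158 245 250 249 247]
247 [120 121 119 116  98 167 245 164 112 205 249 250 251 251]
248 [116 104 117  98  75 106 159 127 107 145 211 218 220 223]
249 [252 192 243 237 230 111  82 112 137 170 151 156 175 172]
250 [252 178 253 234 172  40  75 185 234 234 235 234 240 252]
251 [241 237 236 169  59  42  58 142 243 253 242 252 210 252]
[0.48600337 0.00890011 0.09895459] [ 1.79988315e+02 -1.62109512e-01  8.60915104e+01] [5.4861604  9.4930612  0.21410355] 0.017860242342646774
```

View pics/z5.png

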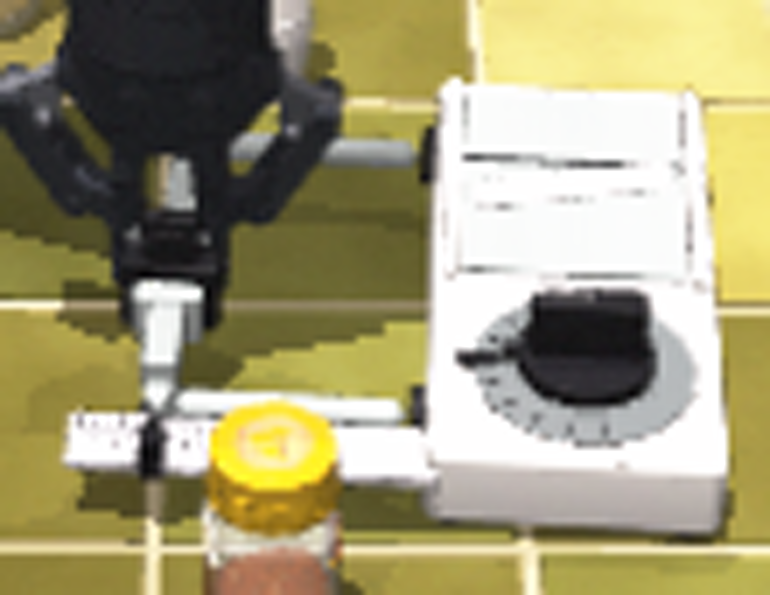

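The lever is against its stop, the pointer at (158,405) is level with the clip at (152,440), and the knob's nose is on the index at (480,357). The hook hold is steady at about 5 N, so I'm handing in.

```bash
python3 -c "
from workcell import ctrl
print(ctrl.job_done())"
```

```text
the job is handed in; nothing more can be done
None
```

I handed the job in with the knob's nose on the index mark (within about 1°), the lever fully closed against its stop, and the leg held at the clip mark (within about 0.5 mm) by the rear finger hooked behind the bar rather than a closed grip, because gripping the bar stuck when I tried to slide; no verdict was returned.

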